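Refit the speed knob of a nail drill's control box and hold it pressed

ROBOT

A 6-joint arm with a two-finger parallel gripper is mounted at the origin on the work surface. World frame = base frame: x ahead of the robot, y to its left, z up, the work surface at z = 0. Lengths are in m, angles in rad, forces in N, time in s.
With the tool pointing down it reaches from about 0.25 to 0.725 m from the base axis. Payload 4 kg.
Tool frame: the origin (TCP) lies on the centre line of the jaws, within the pads' length; the fingertips stand 14 mm ahead of it and the grasp point (between the pads) lies 5 mm behind it; z points along the fingers, x is the direction in which the jaws open and shut, and the axes are right-handed (so a half turn about z gives the same grasp; the last joint's range is limited). The gripper opens to 85 mm and grips with 20 to 120 N. Pads are 22 mm wide; open, the fingers measure 114 mm over their backs; the gripper's body (76 mm by 85 mm) begins 54 mm behind the grasp point. The pads swing forward as they close: fully open they stand 13 mm farther back than shut.
Start: joints at [-1.125, 0.241, 0.005, 1.335, 0, 1.571], TCP at [0.216, -0.451, 0.245] pointing down, gripper open.
Joint ranges: [-2.72, 2.72], [-1.05, 1.87], [-1.09, 1.28], [-1.99, 2.15], [-1.42, 1.44], [-3.14, 3.14]. Speed limits (rad/s): [2.79, 2.79, 3.14, 3.14, 3.14, 3.14].

INTERFACE

Orientations are given as a unit quaternion [x, y, z, w].
In Python, from workcell import bot gives the robot as it stands.
- The arm moves only by the tool play_rows, never from a script. Its argument "motion" is a list of rows, each an object with "fingers": the closure, from -1 (fully open) to 1 (shut), so that 0 is half open; "translation": the shift along the tool's x, y, z in cm, a list of three; "roll": the turn about the tool's z in degrees. A call has 1 to 20 rows; each row is the pose to reach, as a shift and turn from the pose commanded when the call began, along the tool's axes at that moment; what a row does not reach only later rows make up. A row lasts 1/12 s, in which the tool goes at most 41.7 mm and 7.16 degrees, less where a joint would pass 70% of its speed; a pose out of reach is approached as far as the arm can. A call with a gripper value outside its range is refused whole. The fingers move at their own pace and stop on an object; the grip force is fixed at half the most. Time passes only in rows, so rows that repeat a pose let the fingers close. It gives the time, the measured TCP pose, the force and the opening at its end, in the units of the state.
- bot.get_obs(): the state, without advancing time (a new reading comes with each control period).
- bot.camera(name): name is "scene" or "side" or "wrist"; returns a dict with "pixels" (384x512x3 uint8, red, green, blue), "intrinsics" (3x3 intrinsics, pixels), "world_to_cam" (4x4, takes a point from world to camera coordinates). Camera axes: x right, y down, z forward; pixel columns grow to the right and rows downward; lengths in m; the calibration is good to about 2 mm. A picture is of the moment at which its call begins. There is no depth.
- bot.job_done(): hands the job in, once; it reports no verdict.
The state is a dict: "clock": time; "joint_pos": joint angles; "joint_vel": joint speeds; "tau": joint torques, N m; "eef_pos": TCP position; "tool_rot": TCP orientation; "ft_force": force on the tool from outside, world axes, zero at the start; "ft_torque": the same for the moment, N m; "grip_width": finger opening in m.
Only numpy, scipy, OpenCV 4.12 (cv2) and the standard library are available. Lean on these libraries where they do the work, as an engineer would, in place of code of your own. Each camera call takes 0.05 s, during which the arm holds its last target. There are 200 camera calls.

TASK

The speed knob has come off the nail drill's control box: pick it up, turn it so that the flat in its bore matches the flat of the D-shaped spindle on the box, and push it all the way onto the spindle until it sits on the collar. Then keep pressing so that the sprung spindle is held fully down, and finish like that, with the gripper still holding the knob pressed down. Leave the polish bottles, the tip case and the tape roll where they are.

Things in the scene. Friction and masses are not known exactly. Their poses are not given: they have to be found in the camera images.
- knob: Loose knob: black bar 44 mm long (x), 26 mm wide (y), 36 mm high, about 50 g, standing upright on the table; grip its two long parallel sides. Origin: centre of the underside, on the bore axis; z up. D-shaped blind bore in the underside: 17 mm deep, 15.5 mm diameter, its flat 3.75 mm from the axis on the +x side. A white line on top, from the middle to the +x end and down that end, shows the flat's side.
- knob_pointer (a point): Point at the lower edge of the knob under the pointer end: 20 mm from the knob's origin along its +x, at the height of the underside; same axes as the knob.
- unit: The control box, white plastic with a pink band, 170 mm (x) by 150 mm (y), top panel 60 mm above the table, fixed to the table. Origin: centre of its underside; z up. Its spindle stands upright on the top panel, 15 mm to the box's -x side of the middle; a black display lies at the +x end of the panel.
- spindle_seat (a point): Centre of the upper face of the spindle's dark collar (30 mm diameter), on the spindle axis, 69 mm above the table when not pressed. z points up along the spindle, x from the axis to the flat's side, marked by a white tick on the collar; moves and turns with the spindle. The knob is home when its underside rests on this face, its white line over the tick.
- spindle_tip (a point): Centre of the spindle's round section at its top, 15 mm above spindle_seat, same axes. The spindle is a brass D-shaped bar 14 mm in diameter, its flat 3 mm from the axis on the +x side, the round side of its top 3 mm tapered to lead the knob on. It is very stiff to turn (1 N m): turn the knob, not the spindle.
- plunger (a joint): How far the sprung spindle, with its collar, is pressed down, in m: 0 when free, 0.006 fully down (a hard stop; the collar's face is then 63 mm above the table). The spring needs about 6 N to start and 10 N to hold it fully down, and pushes it back up when let go.
- polish_pink: Bystander: black polish bottle with a pink label stripe, 34 mm in diameter, 82 mm high; origin at the centre of its underside. Leave it.
- polish_plum: Bystander: black polish bottle with a dark plum label stripe, 34 mm in diameter, 82 mm high; origin at the centre of its underside. Leave it.
- tip_case: Bystander: pale open case of nail tips with ten compartments, 100 by 180 by 22 mm; origin at the centre of its underside. Leave it.
- tape_roll: Bystander: black roll of striping tape lying flat, 44 mm in diameter, 12 mm high; origin at the centre of its underside. Leave it.

How it is judged:
By the outcome, as a careful person would: the job done as asked, in the order asked, and still so for the second after the job is handed in, while the arm keeps its last pose, push and grip.
It also fails if it takes over 42 s, if anything falls off the work surface, if the arm or the gripper's body presses on something with over 40 N, if the wrist force passes 120 N, or if a joint passes its speed limit or range.

## Working session

There is one attempt and no reset: what is moved stays moved. The work goes in short steps, Python scripts to look and compute and a tool call to move; the robot and the scene stay as the last step left them, time stands still between calls to the robot, and variables do not carry over. Pictures are saved under pics/ and viewed, about 8 in all and at most 12, crops included, and the job is handed in when it is done.

Besides the shell and the picture viewer there is one more tool, called after "Request:" as name(argument=value, ...), one argument or row to a line, values as JSON. play_rows: Moves the arm, as the interface text tells. Its arguments: {"type":"object","properties":{"motion":{"type":"array","items":{"type":"object","properties":{"fingers":{"type":"number"},"translation":{"type":"array","items":{"type":"number"}},"roll":{"type":"number"}}}}},"required":["motion"]}

```bash
mkdir -p pics; cat > h.py <<'E'
import numpy as np, cv2
from workcell import bot
def snap(n,f):
    c=bot.camera(n); cv2.imwrite(f'pics/{f}.png',c['pixels'][:,:,::-1]); np.savez(f'pics/{f}.npz',**c); return c
def load(f): return np.load(f'pics/{f}.npz')
def ray(c,u,v):
    T=c['world_to_cam'];R=T[:3,:3];o=-R.T@T[:3,3]
    return o,R.T@np.linalg.inv(c['intrinsics'])@np.array([u,v,1.])
def onz(c,u,v,z):
    o,d=ray(c,u,v); return o+d*(z-o[2])/d[2]
def proj(c,p):
    T=c['world_to_cam'];q=c['intrinsics']@(T[:3,:3]@np.array(p)+T[:3,3]); return q[:2]/q[2]
E
python3 - <<'E'
from h import *
ims=[snap(n,n+'0')['pixels'][:,:,::-1] for n in('scene','side','wrist')]
print(bot.get_obs())
a=np.hstack(ims[:2]);cv2.imwrite('pics/a.png',cv2.resize(np.vstack([ims[0],ims[1]]),(800,1200))[:1200])
for n in('scene0','side0','wrist0'):
  c=load(n); T=c['world_to_cam']; print(n,-T[:3,:3].T@T[:3,3],T[2,:3])
E
```

```text
{'clock': 0.15, 'joint_pos': array([-1.12499208e+00,  2.41233148e-01,  4.04966763e-03,  1.33518906e+00,
        1.60727487e-05,  1.57078515e+00]), 'joint_vel': array([-0.00036653, -0.00432829,  0.00481608, -0.00083012,  0.00061271,
        0.00070099]), 'tau': array([ 2.03383213e-03, -3.72635436e+01,  2.52638322e+01,  1.23833364e-02,
        1.20572217e-04,  6.75278926e-06]), 'eef_pos': array([ 0.21540421, -0.4507287 ,  0.24462692]), 'tool_rot': array([ 8.45929324e-01, -5.33294438e-01, -6.62391859e-04, -4.27098403e-04]), 'ft_force': array([-0.0673489 ,  0.23518682,  0.94724955]), 'ft_torque': array([0.0555058 , 0.00851318, 0.00545592]), 'grip_width': 0.085558062390765}
scene0 [0.85906036 0.43295773 0.817088  ] [-0.31490433 -0.45785624 -0.83138615]
side0 [ 0.49084992 -0.48979645  0.55538124] [ 0.10494337  0.72540342 -0.68027698]
wrist0 [ 0.27858773 -0.42085893  0.37321483] [-0.24781675 -0.11621012 -0.96181187]
```

View pics/scene0.png

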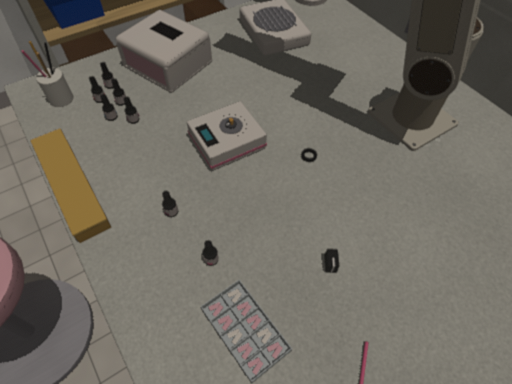

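View pics/side0.png

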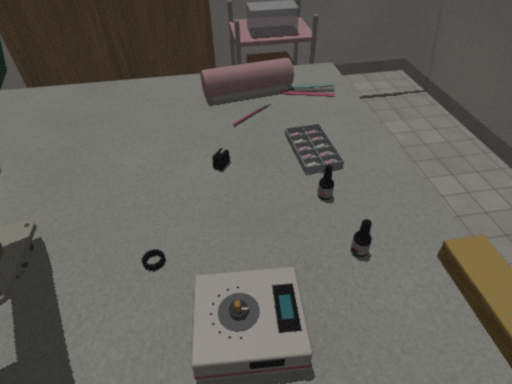

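Scene view: knob at (331,260), spindle at (231,124), bottles at (169,205) and (210,253). Side view: knob at (221,158), spindle at (239,310). Next I'll enlarge crops of the knob and spindle.

```bash
python3 - <<'E'
from h import *
s=load('scene0');d=load('side0')
def crop(c,u,v,r=20,k=10):return cv2.resize(np.ascontiguousarray(c['pixels'][v-r:v+r,u-r:u+r,::-1]),(400,300) if 0 else (r*2*k,r*2*k),interpolation=cv2.INTER_NEAREST)
A=np.vstack([np.hstack([crop(s,331,260,15),crop(d,221,158,15)]),np.hstack([crop(s,231,124,15),crop(d,239,310,15)])])
cv2.imwrite('pics/crops.png',A)
print(onz(s,331,260,.018),onz(d,221,158,.018),onz(s,231,124,.075),onz(d,239,310,.075))
E
```

```text
[0.50804805 0.22933738 0.018     ] [0.50598097 0.23508379 0.018     ] [ 0.504691   -0.20583469  0.075     ] [ 0.49877052 -0.22122241  0.075     ]
```

View pics/crops.png

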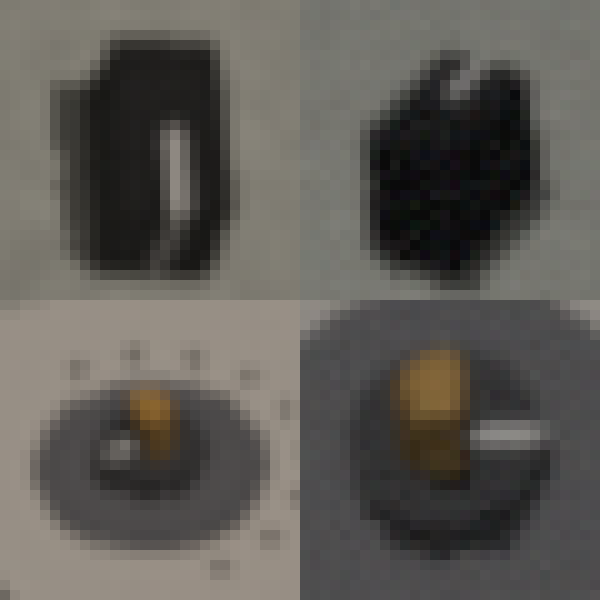

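```bash
python3 - <<'E'
from h import *
from scipy.spatial.transform import Rotation as R
s=load('scene0');d=load('side0')
def dirn(c,a,b,z):
    p,q=onz(c,*a,z),onz(c,*b,z); print(p,q,np.degrees(np.arctan2(*(q-p)[1::-1])))
dirn(s,(332.8,257.8),(333.6,266.0),.036)
dirn(d,(241.2,308.8),(248.7,308.8),.069)
o=bot.get_obs();M=R.from_quat(o['tool_rot']).as_matrix();print(M)
w=load('wrist0')['world_to_cam'];print('cam in tool',M.T@(-w[:3,:3].T@w[:3,3]-o['eef_pos']),'\n',M.T@w[:3,:3].T)
print(load('wrist0')['intrinsics'])
print('tool shift cm to [.507,.232,.2]',M.T@(np.array([.507,.232,.20])-o['eef_pos'])*100)
print('tool shift cm to spindle',M.T@(np.array([.50,-.215,.20])-o['eef_pos'])*100)
E
```

```text
[0.5091965  0.23201233 0.036     ] [0.52032286 0.24808491 0.036     ] 55.306793606223984
[ 0.50238539 -0.21647496  0.069     ] [ 0.51354419 -0.21838698  0.069     ] -9.722992750123447
[[ 4.31193207e-01 -9.02259373e-01 -6.65134990e-04]
 [-9.02258241e-01 -4.31193720e-01  1.42908992e-03]
 [-1.57621180e-03 -1.60903379e-05 -9.99998758e-01]]
cam in tool [ 9.13783311e-05 -6.98896449e-02 -1.28587080e-01] 
 [[ 9.99999866e-01  1.71375737e-04 -4.89342801e-04]
 [-3.08881395e-05  9.61809552e-01  2.73719538e-01]
 [ 5.17563468e-04 -2.73719486e-01  9.61809428e-01]]
[[299.86371146   0.         257.56877399]
 [  0.         299.86371146 188.47861759]
 [  0.           0.           1.        ]]
tool shift cm to [.507,.232,.2] [-49.01931299 -55.74826421   4.54085997]
tool shift cm to spindle [ -8.99020486 -35.84232338   4.47744524]
```

View pics/wrist0.png

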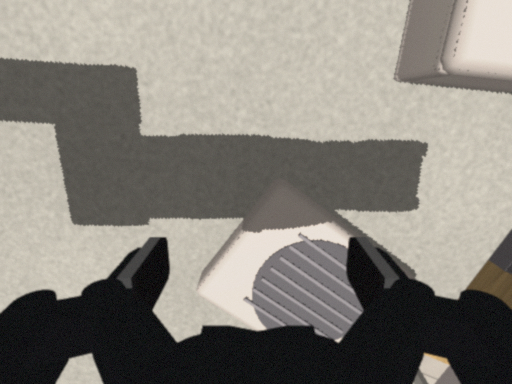

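The wrist view at the start shows only the neighbouring heater box, with the box corner at top right. I'll go over the spindle first to measure it.

Request:
play_rows(
  motion=[
    {"fingers": -1,"translation": [-1,-3.4,0.2],"roll": 4},
    {"fingers": -1,"translation": [-2,-6.8,0.5],"roll": 8},
    {"fingers": -1,"translation": [-3,-10.2,0.8],"roll": 12},
    {"fingers": -1,"translation": [-4,-13.6,1],"roll": 16},
    {"fingers": -1,"translation": [-5,-17,1.2],"roll": 20},
    {"fingers": -1,"translation": [-6,-20.4,1.5],"roll": 24},
    {"fingers": -1,"translation": [-7,-23.8,1.8],"roll": 28},
    {"fingers": -1,"translation": [-8,-27.2,2],"roll": 32},
    {"fingers": -1,"translation": [-9,-30.6,2.2],"roll": 34},
    {"fingers": -1,"translation": [-10.1,-34.2,2.5],"roll": 35.5},
    {"fingers": -1,"translation": [-10.1,-34.2,2.5],"roll": 35.5},
    {"fingers": -1,"translation": [-10.1,-34.2,2.5],"roll": 35.5},
    {"fingers": -1,"translation": [-10.1,-34.2,2.5],"roll": 35.5},
  ],
)

```text
clock: 1.23
eef_pos: [0.4802, -0.2124, 0.2198]
tool_rot: [-0.643, 0.766, 0.001, -0.001]
ft_force: [-1.0, 0.2, -0.3]
grip_width: 0.0852
```

```bash
python3 - <<'E'
from h import *
c=snap('wrist','w1');print(bot.get_obs()['joint_pos'],bot.get_obs()['ft_force'])
E
```

```text
[-4.17434742e-01  3.02669443e-01  2.22877812e-02  1.29144328e+00
 -4.30821479e-04  2.89843010e+00] [-0.07601299 -0.55294169 -0.34643476]
```

View pics/w1.png

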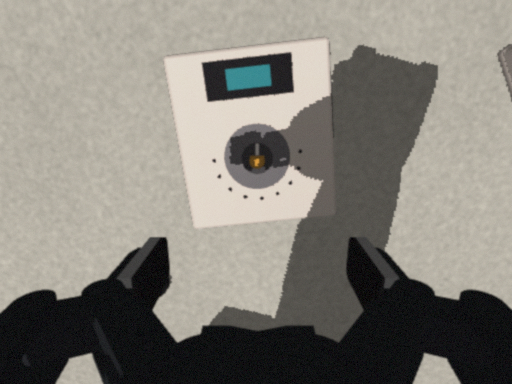

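The wrist view shows the spindle at about (257,160). Its tick points up the image, towards the display. I'll measure that with masks while moving on to the knob.

```bash
python3 - <<'E'
from h import *
c=load('w1');p=c['pixels'];o=(215,115);q=p[115:205,215:300].astype(int)
g=q.mean(2)
print(g[20:62,26:60].astype(int)[:, :34])
hsv=cv2.cvtColor(p,cv2.COLOR_RGB2HSV)[115:205,215:300]
br=(hsv[...,1]>120)&(hsv[...,2]>40)
v,u=np.nonzero(br);print('brass',u.min()+215,u.max()+215,v.min()+115,v.max()+115,u.mean()+215,v.mean()+115)
cv2.imwrite('pics/c1.png',cv2.resize(np.ascontiguousarray(p[120:200,217:297,::-1]),(640,640),interpolation=cv2.INTER_NEAREST))
E
```

```text
[[ 74  73  71 ...  53  54  53]
 [ 56  56  53 ...  58  52  52]
 [ 52  53  53 ...  51  57  49]
 ...
 [118 117 117 ... 116 115 116]
 [117 117 117 ... 115 115 114]
 [119 117 115 ... 112 114 115]]
brass 249 264 155 167 256.6140350877193 161.01169590643275
```

View pics/c1.png

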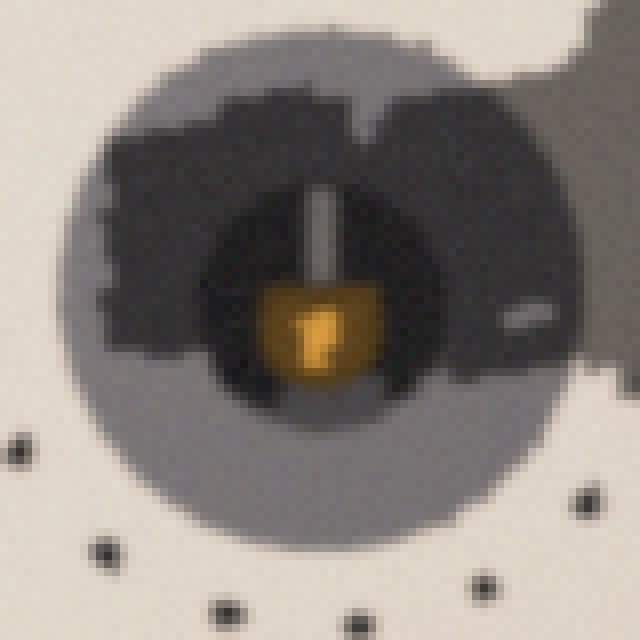

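```bash
python3 - <<'E'
from h import *
c=load('w1')
f=lambda x,y:(217+x/8-.5,120+y/8-.5)
print('disc',onz(c,*f(321,289),.060),'collar',onz(c,*f(321,307),.069),'tip',onz(c,*f(320.5,324),.084))
a,b=onz(c,*f(321,190),.069),onz(c,*f(321,280),.069);print('tick',a,np.degrees(np.arctan2(*(a-b)[1::-1])))
for y in range(143,156):
    r=c['pixels'][y,250:264].astype(float).mean(1);w=np.clip(r-r.min()-12,0,None);print(y,round((w*np.arange(250,264)).sum()/w.sum(),2) if w.sum() else None,r.astype(int))
# box left/right edges: panel corners in image
E
```

```text
disc [ 0.50069931 -0.21482815  0.06      ] collar [ 0.50010903 -0.21475524  0.069     ] tip [ 0.50086726 -0.21488271  0.084     ]
tick [ 0.51363728 -0.2171289   0.069     ] -9.951808497289736
143 256.65 [48 44 42 39 41 57 69 74 62 44 39 37 46 44]
144 256.75 [37 35 34 31 40 66 92 95 78 51 29 38 36 40]
145 256.78 [ 34  30  35  31  42  75  99 103  86  58  34  33  30  31]
146 256.69 [ 33  34  33  35  45  73  94 102  86  53  33  27  34  28]
147 256.78 [ 31  31  31  33  41  73  97 102  87  56  37  29  29  28]
148 256.7 [ 33  31  29  36  44  71  99 102  84  52  36  33  34  31]
149 256.71 [ 31  33  28  34  42  74  99 102  88  52  32  35  33  28]
150 256.68 [ 36  34  34  33  42  74  98 104  82  51  36  35  30  33]
151 256.76 [ 35  32  32  31  44  72  97 101  89  53  33  34  31  32]
152 256.67 [ 34  31  32  28  47  71 100 102  86  53  35  34  26  32]
153 256.73 [ 28  28  26  30  43  68  95 101  82  52  35  33  32  32]
154 256.73 [32 28 37 36 43 68 91 93 79 53 38 32 33 35]
155 256.69 [39 42 42 45 43 61 69 70 63 54 49 48 43 44]
```

Request:
play_rows(
  motion=[
    {"fingers": -1,"translation": [-4.1,0,0],"roll": -4},
    {"fingers": -1,"translation": [-8.2,0,0],"roll": -8},
    {"fingers": -1,"translation": [-12.3,0,0],"roll": -13},
    {"fingers": -1,"translation": [-16.4,0,0],"roll": -20},
    {"fingers": -1,"translation": [-20.5,0,0],"roll": -27},
    {"fingers": -1,"translation": [-24.6,0.4,0],"roll": -34},
    {"fingers": -1,"translation": [-28.7,0.8,0],"roll": -41},
    {"fingers": -1,"translation": [-32.8,1.2,0],"roll": -48},
    {"fingers": -1,"translation": [-36.9,1.6,0],"roll": -55},
    {"fingers": -1,"translation": [-40.5,2,0],"roll": -60},
    {"fingers": -1,"translation": [-43,5.8,0],"roll": -65},
    {"fingers": -1,"translation": [-43,5.8,0],"roll": -65},
    {"fingers": -1,"translation": [-43,5.8,0],"roll": -65},
    {"fingers": -1,"translation": [-43,5.8,0],"roll": -65},
  ],
)

```text
clock: 2.45
eef_pos: [0.4981, 0.2198, 0.2207]
tool_rot: [0.954, -0.301, 0.0, 0.0]
ft_force: [-0.4, -1.5, -0.5]
grip_width: 0.0853
```

```bash
python3 - <<'E'
from h import *
c=snap('wrist','w2');p=proj(c,[.508,.234,.036]).astype(int);print(p)
x,y=max(p[0]-50,0),max(p[1]-50,0);print(x,y)
cv2.imwrite('pics/c2.png',cv2.resize(np.ascontiguousarray(c['pixels'][y:y+100,x:x+100,::-1]),(600,600),interpolation=cv2.INTER_NEAREST))
E
```

```text
[257 154]
207 104
```

View pics/c2.png

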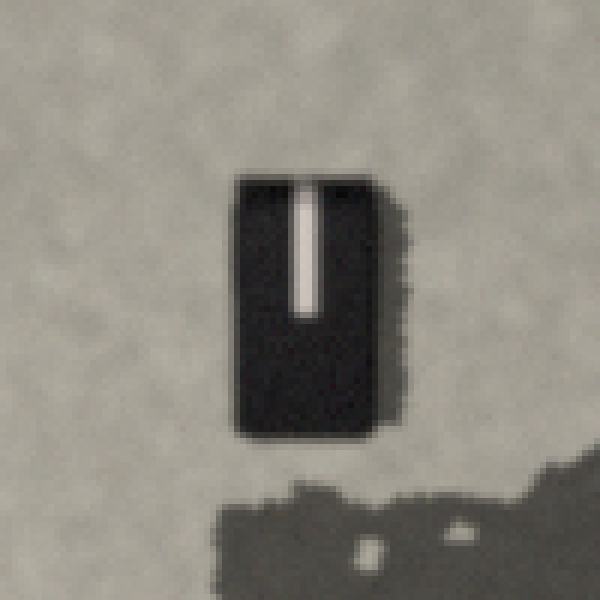

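Close-up: the knob is aligned with the image, its pointer line up, and the axis at about (257.5,156.6). Next I'll compute its yaw and the shift to the grasp.

```bash
python3 - <<'E'
from h import *
from scipy.spatial.transform import Rotation as R
c=load('w2');P=c['pixels'].astype(float).mean(2)
us=np.arange(250,266);L=[]
for y in range(136,156):
    r=P[y,250:266];w=np.clip(r-70,0,None);L.append([(w*us).sum()/w.sum(),y])
L=np.array(L);k=np.polyfit(L[:,1],L[:,0],1);print(k,np.std(L[:,0]-np.polyval(k,L[:,1])))
f=lambda y:onz(c,np.polyval(k,y),y,.036)
a,b=f(136),f(155);print('yaw',np.degrees(np.arctan2(*(a-b)[1::-1])))
K=(f(207*0+104+320/6-.5)+f(104+318/6-.5))/2
print('line mid',K)
e=[onz(c,207+x/6-.5,152,.036) for x in(237,378)];print('width',np.linalg.norm(e[0]-e[1]), (e[0]+e[1])/2)
o=bot.get_obs();M=R.from_quat(o['tool_rot']).as_matrix()
print('tool yaw',np.degrees(np.arctan2(M[1,0],M[0,0])),o['eef_pos'],o['joint_pos'][5])
print('shift cm',M.T@(np.array([K[0],K[1],.0])-o['eef_pos'])*100)
S=np.array([.5005,-.2148,0]);print('K',proj(c,K))
E
```

```text
[-1.63746101e-03  2.57623719e+02] 0.02601869870244258
yaw 54.84144359485199
line mid [0.50718744 0.23226734 0.036     ]
width 0.02468177333383806 [0.51035878 0.23608485 0.036     ]
tool yaw -35.11529489549856 [0.49849266 0.21936613 0.22076272] 2.5985487669744365
shift cm [-0.05167196 -1.54665811 22.07685113]
K [257.36718291 156.66669225]
```

Request:
play_rows(
  motion=[
    {"fingers": -1,"translation": [0,-0.8,3.5],"roll": 0},
    {"fingers": -1,"translation": [-0.05,-1.55,7],"roll": 0},
    {"fingers": -1,"translation": [-0.05,-1.55,10.5],"roll": 0},
    {"fingers": -1,"translation": [-0.05,-1.55,14],"roll": 0},
    {"fingers": -1,"translation": [-0.05,-1.55,17],"roll": 0},
    {"fingers": -1,"translation": [-0.05,-1.55,19],"roll": 0},
    {"fingers": -1,"translation": [-0.05,-1.55,20],"roll": 0},
    {"fingers": -1,"translation": [-0.05,-1.55,20.3],"roll": 0},
    {"fingers": -1,"translation": [-0.05,-1.55,20.3],"roll": 0},
    {"fingers": 1,"translation": [-0.05,-1.55,20.3],"roll": 0},
    {"fingers": 1,"translation": [-0.05,-1.55,20.3],"roll": 0},
    {"fingers": 1,"translation": [-0.05,-1.55,20.3],"roll": 0},
    {"fingers": 1,"translation": [-0.05,-1.55,20.3],"roll": 0},
    {"fingers": 1,"translation": [-0.05,-1.55,20.3],"roll": 0},
    {"fingers": 1,"translation": [-0.05,-1.55,20.3],"roll": 0},
    {"fingers": 1,"translation": [-0.05,-1.55,20.3],"roll": 0},
    {"fingers": 1,"translation": [-0.05,-1.55,20.3],"roll": 0},
    {"fingers": 1,"translation": [-0.05,-1.55,20.3],"roll": 0},
  ],
)

```text
clock: 4.0
eef_pos: [0.507, 0.2344, 0.0183]
tool_rot: [0.954, -0.3, 0.001, -0.001]
ft_force: [-1.0, 0.6, 5.5]
grip_width: 0.0251
```

```bash
python3 - <<'E'
from h import *
o=bot.get_obs();print(o['eef_pos'],o['grip_width'],o['ft_force'])
E
```

```text
[0.50703077 0.23442755 0.01831834] 0.025088531790644006 [-0.98835807  0.58792348  5.50747966]
```

Request:
play_rows(
  motion=[
    {"fingers": 1,"translation": [0,0,-2],"roll": 0},
    {"fingers": 1,"translation": [0,0,-5.5],"roll": 0},
    {"fingers": 1,"translation": [0,0,-9],"roll": 0},
    {"fingers": 1,"translation": [1,1.5,-11.7],"roll": 2},
    {"fingers": 1,"translation": [3.2,4.7,-11.7],"roll": 7},
    {"fingers": 1,"translation": [5.5,8,-11.7],"roll": 13},
    {"fingers": 1,"translation": [7.8,11.3,-11.7],"roll": 19},
    {"fingers": 1,"translation": [10.1,14.6,-11.7],"roll": 25},
    {"fingers": 1,"translation": [12.3,17.9,-11.7],"roll": 31},
    {"fingers": 1,"translation": [14.6,21.2,-11.7],"roll": 37},
    {"fingers": 1,"translation": [16.9,24.5,-11.7],"roll": 43},
    {"fingers": 1,"translation": [19.1,27.8,-11.7],"roll": 49},
    {"fingers": 1,"translation": [21.4,31.1,-11.7],"roll": 55},
    {"fingers": 1,"translation": [23.4,34.1,-11.7],"roll": 60},
    {"fingers": 1,"translation": [24.8,36.1,-11.7],"roll": 63},
    {"fingers": 1,"translation": [25.45,37.05,-11.7],"roll": 64.9},
    {"fingers": 1,"translation": [25.45,37.05,-11.7],"roll": 64.9},
    {"fingers": 1,"translation": [25.45,37.05,-11.7],"roll": 64.9},
    {"fingers": 1,"translation": [25.45,37.05,-11.7],"roll": 64.9},
    {"fingers": 1,"translation": [25.45,37.05,-11.7],"roll": 64.9},
  ],
)

```text
clock: 5.67
eef_pos: [0.5026, -0.2138, 0.1342]
tool_rot: [-0.645, 0.764, 0.0, -0.0]
ft_force: [-0.4, 0.4, -0.7]
grip_width: 0.0252
```

```bash
python3 - <<'E'
from h import *
from scipy.spatial.transform import Rotation as R
c=snap('wrist','w3');snap('side','s3')
o=bot.get_obs();M=R.from_quat(o['tool_rot']).as_matrix()
print(o['eef_pos'],o['grip_width'],o['ft_force'],np.degrees(np.arctan2(M[1,0],M[0,0])),o['joint_pos'])
p=proj(c,o['eef_pos']+[0,0,.0]).astype(int);print(p)
y=p[1]-90;x=p[0]-60
cv2.imwrite('pics/c3.png',cv2.resize(np.ascontiguousarray(c['pixels'][y:y+120,x:x+120,::-1]),(600,600),interpolation=cv2.INTER_NEAREST));print(x,y)
E
```

```text
[ 0.5027791  -0.21402858  0.13435023] 0.025422474026024443 [0.38164359 0.00947704 0.33114715] -99.71527380007453 [-4.02553537e-01  4.03122116e-01 -6.42703843e-02  1.10367110e+00
  1.84366190e-04  2.90860258e+00]
[258 255]
198 165
```

View pics/c3.png

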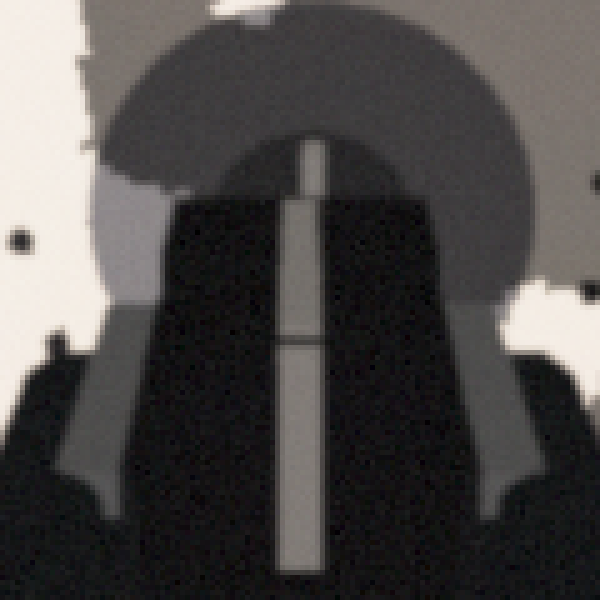

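The wrist close-up shows the knob held straight. Its line is centred at x≈300 to 302, while the tick and dial are centred at x≈313, so there is a small sideways offset. I'll compute it.

```bash
python3 - <<'E'
from h import *
from scipy.spatial.transform import Rotation as R
c=load('w3');f=lambda x,y:(198+x/5-.5,165+y/5-.5)
o=bot.get_obs();M=R.from_quat(o['tool_rot']).as_matrix();T=o['eef_pos'];zb=T[2]-.018
t=lambda p:(M.T@(p-T)*1000).round(2)
for n,x,y,z in[('axis top',300,572,zb+.036),('line end top',301,341,zb+.036),('end bottom',301.5,198,zb),('tick outer',314,140,.069),('tick in',313,192,.069),('disc mid',313,200,.06),('collar far edge',313,134,.069),('disc far edge',313,3,.06)]:
    p=onz(c,*f(x,y),z);print(n,p.round(4),t(p))
print('S w1',t(np.array([.5005,-.2148,.069])))
P=c['pixels'].astype(float).mean(2)
def cen(y,a,b):
    r=P[y,a:b];w=np.clip(r-r.min()-25,0,None);return round((w*np.arange(a,b)).sum()/w.sum(),2)
print([cen(y,254,267) for y in range(194,203)],[cen(y,248,268) for y in range(208,230,4)],[cen(y,248,268) for y in range(236,278,5)])
E
```

```text
axis top [ 0.5017 -0.2135  0.1524] [ -0.37   1.19 -18.  ]
line end top [ 0.5224 -0.2171  0.1524] [ -0.3  -19.83 -18.  ]
end bottom [ 0.5221 -0.2171  0.1164] [ -0.26 -19.58  18.  ]
tick outer [ 0.514  -0.2174  0.069 ] [  1.43 -11.62  65.35]
tick in [ 0.5067 -0.216   0.069 ] [ 1.31 -4.22 65.35]
disc mid [ 0.5025 -0.2154  0.06  ] [1.390e+00 3.000e-02 7.435e+01]
collar far edge [ 0.5148 -0.2174  0.069 ] [  1.29 -12.47  65.35]
disc far edge [ 0.5307 -0.2201  0.06  ] [  1.31 -28.6   74.34]
S w1 [ 1.16  2.1  65.35]
[np.float64(260.18), np.float64(260.16), np.float64(260.16), np.float64(260.11), np.float64(260.11), np.float64(260.06), np.float64(260.07), np.float64(260.04), np.float64(260.02)] [np.float64(257.48), np.float64(257.52), np.float64(257.6), np.float64(257.6), np.float64(257.58), np.float64(257.5)] [np.float64(257.46), np.float64(257.54), np.float64(257.56), np.float64(257.53), np.float64(257.54), np.float64(257.55), np.float64(257.55), np.float64(257.51), np.float64(257.55)]
```

Request:
play_rows(
  motion=[
    {"fingers": 1,"translation": [0.1,0.04,0.8],"roll": 0.3},
    {"fingers": 1,"translation": [0.16,0.07,1.7],"roll": 0.5},
    {"fingers": 1,"translation": [0.16,0.07,2.5],"roll": 0.5},
    {"fingers": 1,"translation": [0.16,0.07,2.8],"roll": 0.5},
    {"fingers": 1,"translation": [0.16,0.07,2.8],"roll": 0.5},
    {"fingers": 1,"translation": [0.16,0.07,2.8],"roll": 0.5},
  ],
)

```text
clock: 6.27
eef_pos: [0.5013, -0.2168, 0.1057]
tool_rot: [-0.64, 0.768, 0.001, -0.0]
ft_force: [0.6, -0.5, -0.1]
grip_width: 0.0252
```

```bash
python3 - <<'E'
from h import *
from scipy.spatial.transform import Rotation as R
c=snap('side','s4');w=snap('wrist','w4')
o=bot.get_obs();M=R.from_quat(o['tool_rot']).as_matrix()
print(o['eef_pos'],o['ft_force'],np.degrees(np.arctan2(M[1,0],M[0,0])))
g=lambda c,u,v,r:cv2.resize(np.ascontiguousarray(c['pixels'][v-r:v+r,u-r:u+r,::-1]),(400,400),interpolation=cv2.INTER_NEAREST)
z0=load('side0')
cv2.imwrite('pics/c4.png',np.hstack([g(c,240,300,25),g(z0,240,300,25)]))
K=np.array([o['eef_pos'][0],o['eef_pos'][1],o['eef_pos'][2]-.018])-.0016*0
print('side px: pred',proj(c,K),proj(c,K+[.0217,-.0038,0]))
E
```

```text
[ 0.50187721 -0.21711696  0.10650406] [ 0.23529493 -0.12446145 -0.51845227] -100.36637253714183
side px: pred [240.27792124 302.4504501 ] [255.26611952 302.49496816]
```

View pics/c4.png

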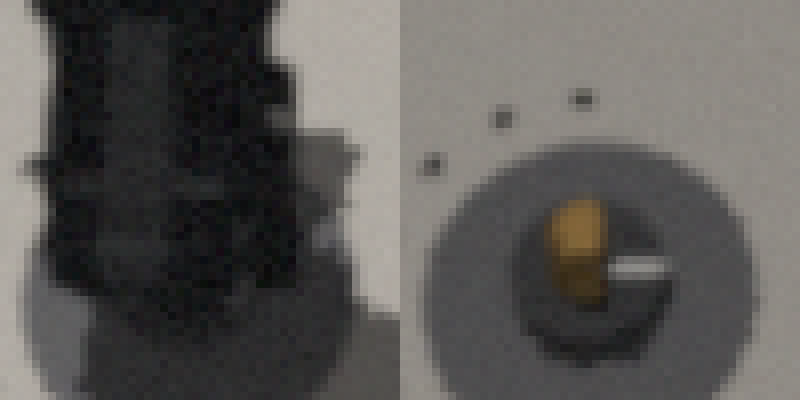

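```bash
python3 - <<'E'
from h import *
c=load('s4');z0=load('side0')
S=np.array([.5005,-.2148,.069]); K=np.array([.5,-.2150,.0885]); a=np.radians(-10.2);R2=np.array([[np.cos(a),-np.sin(a)],[np.sin(a),np.cos(a)]])
def ext(zz):
    pts=[proj(c,[*(K[:2]+R2@np.array([x,y])),zz]) for x in(-.022,.022) for y in(-.013,.013)];u=[p[0] for p in pts];return min(u),max(u)
print('knob at x=.500 extents',ext(.0885),ext(.1245))
print('collar x .5005 extents',proj(z0,S-[.015,0,0])[0],proj(z0,S+[.015,0,0])[0],proj(z0,S))
h=lambda c,y:c['pixels'][y,210:262].astype(int).sum(2)//3
for y in(290,296,302,306,310):print(y,h(c,y))
for y in(305,308,311):print('0',y,h(z0,y))
E
```

```text
knob at x=.500 extents (np.float64(223.1618809996612), np.float64(253.97307142520484)) (np.float64(221.0011736625846), np.float64(253.39147601831743))
collar x .5005 extents 229.94636861127043 249.63972163938806 [239.82221529 307.9906428 ]Traceback (most recent call last):
  File "<stdin>", line 9, in <module>
  File "<stdin>", line 8, in <lambda>
    return umr_sum(a, axis, dtype, out, keepdims, initial, where)
numpy.exceptions.AxisError: axis 2 is out of bounds for array of dimension 2
```

The side close-up shows the knob spanning columns ~221 to 252 above the spindle. Against the collar it looks about 1 mm too far to -x. I'll cross-check with the wrist view.

```bash
python3 - <<'E'
from h import *
c=load('w4');print(proj(c,[.5013,-.2168,.106]))
cv2.imwrite('pics/c5.png',cv2.resize(np.ascontiguousarray(c['pixels'][165:285,198:318,::-1]),(600,600),interpolation=cv2.INTER_NEAREST))
w=load('w1');f=lambda x,y:(217+x/8-.5,120+y/8-.5)
print('disc radius',[np.linalg.norm(onz(w,*f(*a),.06)-onz(w,*f(*b),.06))/2 for a,b in(((60,289),(582,289)),((321,28),(321,550)))])
print('collar dia check',np.linalg.norm(onz(w,*f(200,307),.069)-onz(w,*f(442,307),.069)))
o=bot.get_obs();print(o['eef_pos'],o['clock'])
E
```

```text
[257.62925849 256.11943856]
disc radius [np.float64(0.03165110689088284), np.float64(0.03195117757463881)]
collar dia check 0.028490683637906668
[ 0.50187721 -0.21711696  0.10650406] 6.3667
```

View pics/c5.png

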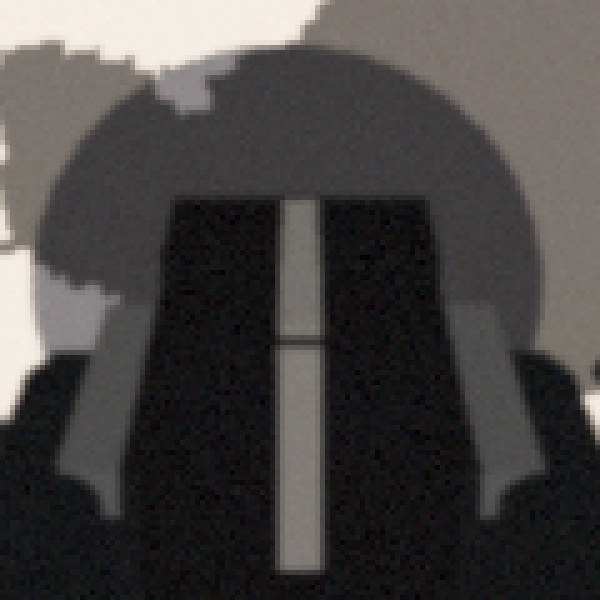

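```bash
python3 - <<'E'
from h import *
from scipy.spatial.transform import Rotation as R
c=load('w4');f=lambda x,y:(198+x/5-.5,165+y/5-.5)
o=bot.get_obs();T=c['world_to_cam'];Cz=T[:3,:3]
M=R.from_quat(o['tool_rot']).as_matrix();E=o['eef_pos'];zb=E[2]-.018
t=lambda p:(M.T@(p-E)*1000).round(2)
# circle fit of disc edge on the plane z=.06: dark disc vs bright panel
P=[(100,137),(150,90),(240,53),(300,44),(400,70),(450,103),(500,165),(530,222),(541,280),(34,250),(33,300),(60,190)]
X=np.array([onz(c,*f(*p),.06)[:2] for p in P]);A=np.c_[2*X,np.ones(len(X))];s=np.linalg.lstsq(A,(X**2).sum(1),rcond=None)[0]
r=np.sqrt(s[2]+s[0]**2+s[1]**2);print('disc',s[:2],r,np.std(np.hypot(*(X-s[:2]).T)-r))
print(t(np.array([*s[:2],.06])))
for n,x,y,z in[('axis top',300,572,zb+.036),('line end top',300.5,341,zb+.036),('end bottom',302,199,zb),('bl',168,199,zb),('br',432,199,zb)]:
    p=onz(c,*f(x,y),z);print(n,p.round(4),t(p))
E
```

```text
disc [ 0.49926236 -0.21479535] 0.031646867748761916 0.0004411352098990724
[-1.82  3.01 46.5 ]
axis top [ 0.5008 -0.2167  0.1245] [ -0.25   1.12 -18.  ]
line end top [ 0.5215 -0.2205  0.1245] [ -0.21 -19.88 -17.99]
end bottom [ 0.5211 -0.2206  0.0885] [ -0.08 -19.5   18.01]
bl [ 0.5236 -0.207   0.0885] [-13.89 -19.49  18.01]
br [ 0.5187 -0.2337  0.0885] [ 13.32 -19.5   18.01]
```

The disc centre sits at tool x ≈ -1.8 mm with the knob at about -0.1 mm. The last move started before the arm had settled, so it overshot. I'll correct x, shift y slightly and probe down. The plunger spring limits the force if it misses.

Request:
play_rows(
  motion=[
    {"fingers": 1,"translation": [-0.1,-0.03,0],"roll": -0.3},
    {"fingers": 1,"translation": [-0.175,-0.05,0],"roll": -0.3},
    {"fingers": 1,"translation": [-0.175,-0.05,0],"roll": -0.3},
    {"fingers": 1,"translation": [-0.175,-0.05,0],"roll": -0.3},
    {"fingers": 1,"translation": [-0.175,-0.05,0],"roll": -0.3},
    {"fingers": 1,"translation": [-0.175,-0.05,0.2],"roll": -0.3},
    {"fingers": 1,"translation": [-0.175,-0.05,0.4],"roll": -0.3},
    {"fingers": 1,"translation": [-0.175,-0.05,0.6],"roll": -0.3},
    {"fingers": 1,"translation": [-0.175,-0.05,0.7],"roll": -0.3},
    {"fingers": 1,"translation": [-0.175,-0.05,0.8],"roll": -0.3},
    {"fingers": 1,"translation": [-0.175,-0.05,0.8],"roll": -0.3},
    {"fingers": 1,"translation": [-0.175,-0.05,0.8],"roll": -0.3},
  ],
)

```text
clock: 7.37
eef_pos: [0.5024, -0.2153, 0.0982]
tool_rot: [-0.642, 0.766, 0.0, -0.0]
ft_force: [-0.1, -0.4, -0.6]
grip_width: 0.0257
```

```bash
cat > st.py <<'E'
from h import *
for i in range(4):
    bot.camera('wrist') if i else 0
    o=bot.get_obs();print(o['clock'],o['eef_pos'].round(4),o['ft_force'].round(1),o['ft_torque'].round(2),round(float(o['grip_width']),4))
E
python3 st.py
```

```text
7.3667 [ 0.5024 -0.2153  0.0982] [-0.1 -0.4 -0.6] [-0.01  0.04  0.02] 0.0257
7.4167 [ 0.5025 -0.2153  0.0983] [-0.7  0.5 -0.5] [ 0.03 -0.05  0.05] 0.0256
7.4667 [ 0.5025 -0.2153  0.0984] [-0.1 -0.3 -1.5] [-0.02  0.   -0.01] 0.0249
7.5167 [ 0.5025 -0.2153  0.0984] [ 0.4  0.3 -0.6] [ 0.08 -0.02  0.01] 0.0249
```

The knob's underside is about 3.6 mm below the tip height and there is no force, so it has likely entered. Continuing.

Request:
play_rows(
  motion=[
    {"fingers": 1,"translation": [0,0,0.2],"roll": 0},
    {"fingers": 1,"translation": [0,0,0.4],"roll": 0},
    {"fingers": 1,"translation": [0,0,0.6],"roll": 0},
    {"fingers": 1,"translation": [0,0,0.8],"roll": 0},
    {"fingers": 1,"translation": [0,0,0.8],"roll": 0},
    {"fingers": 1,"translation": [0,0,0.8],"roll": 0},
  ],
)

```text
clock: 8.02
eef_pos: [0.5023, -0.2152, 0.09]
tool_rot: [-0.642, 0.766, 0.0, -0.0]
ft_force: [0.1, 0.1, -0.7]
grip_width: 0.0254
```

```bash
python3 st.py
```

```text
8.0167 [ 0.5023 -0.2152  0.09  ] [ 0.1  0.1 -0.7] [ 0.01 -0.05 -0.09] 0.0254
8.0667 [ 0.5024 -0.2153  0.0902] [-0.4 -1.  -1. ] [-0.01  0.03  0.  ] 0.0251
8.1167 [ 0.5025 -0.2153  0.0903] [-0.5  0.5 -0.8] [0.03 0.05 0.06] 0.0252
8.1667 [ 0.5025 -0.2153  0.0904] [ 0.3 -0.2 -0.5] [-0.01 -0.02  0.01] 0.0251
```

Request:
play_rows(
  motion=[
    {"fingers": 1,"translation": [0,0,0.2],"roll": 0},
    {"fingers": 1,"translation": [0,0,0.4],"roll": 0},
    {"fingers": 1,"translation": [0,0,0.55],"roll": 0},
    {"fingers": 1,"translation": [0,0,0.7],"roll": 0},
    {"fingers": 1,"translation": [0,0,0.8],"roll": 0},
    {"fingers": 1,"translation": [0,0,0.8],"roll": 0},
    {"fingers": 1,"translation": [0,0,0.8],"roll": 0},
    {"fingers": 1,"translation": [0,0,0.8],"roll": 0},
  ],
)

```text
clock: 8.83
eef_pos: [0.5027, -0.2154, 0.0834]
tool_rot: [-0.642, 0.766, -0.001, 0.0]
ft_force: [-2.7, 0.8, 7.9]
grip_width: 0.0251
```

```bash
python3 st.py
```

```text
8.8333 [ 0.5027 -0.2154  0.0834] [-2.7  0.8  7.9] [ 0.19  0.55 -0.04] 0.0251
8.8833 [ 0.5027 -0.2154  0.0835] [-3.1  0.9  7.2] [0.26 0.56 0.04] 0.0253
8.9333 [ 0.5027 -0.2154  0.0835] [-2.1  0.5  7.4] [0.24 0.53 0.03] 0.0249
8.9833 [ 0.5027 -0.2154  0.0835] [-2.7  0.9  8.2] [0.22 0.49 0.05] 0.025
```

Request:
play_rows(
  motion=[
    {"fingers": 1,"translation": [0,0,0.1],"roll": 0},
    {"fingers": 1,"translation": [0,0,0.2],"roll": 0},
    {"fingers": 1,"translation": [0,0,0.3],"roll": 0},
    {"fingers": 1,"translation": [0,0,0.4],"roll": 0},
    {"fingers": 1,"translation": [0,0,0.45],"roll": 0},
    {"fingers": 1,"translation": [0,0,0.45],"roll": 0},
    {"fingers": 1,"translation": [0,0,0.45],"roll": 0},
    {"fingers": 1,"translation": [0,0,0.45],"roll": 0},
  ],
)

```text
clock: 9.65
eef_pos: [0.5028, -0.2155, 0.0811]
tool_rot: [-0.642, 0.766, -0.001, 0.001]
ft_force: [-6.9, 2.6, 19.4]
grip_width: 0.0251
```

```bash
python3 st.py
```

```text
9.65 [ 0.5028 -0.2155  0.0811] [-6.9  2.6 19.4] [ 0.58  1.45 -0.  ] 0.0251
9.7 [ 0.5028 -0.2155  0.0811] [-5.9  2.7 21. ] [ 0.67  1.52 -0.01] 0.025
9.75 [ 0.5028 -0.2154  0.0811] [-6.4  2.  19.9] [ 0.62  1.47 -0.02] 0.0252
9.8 [ 0.5028 -0.2155  0.0811] [-5.8  3.2 19.7] [0.62 1.48 0.05] 0.0255
```

z is 0.0811, which puts the collar at about 63 mm. The force jumped to 20 N, so it is on the hard stop. One visual check.

```bash
python3 - <<'E'
from h import *
c=snap('side','s6');w=snap('wrist','w6')
g=lambda p:cv2.resize(np.ascontiguousarray(p[...,::-1]),(400,400),interpolation=cv2.INTER_NEAREST)
cv2.imwrite('pics/c6.png',np.hstack([g(c['pixels'][275:335,210:270]),g(w['pixels'][165:285,198:318])]))
E
```

```text
(no output)
```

View pics/c6.png

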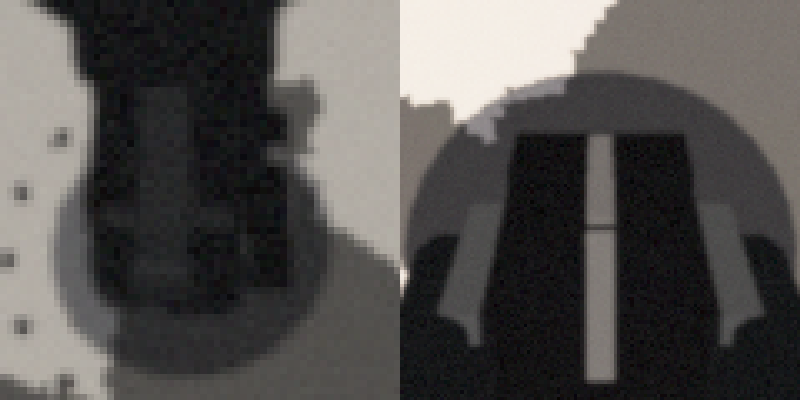

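The side view shows the knob down in the middle of the dial, with only a thin collar edge visible. In the wrist view the line is centred on the dial (x≈600, disc ≈408 to 795). The knob hasn't slipped in the jaws. Handing in.

```bash
python3 -c "
from h import *
print(bot.job_done())
o=bot.get_obs();print(o['eef_pos'],o['ft_force'])"
```

```text
the job is handed in; nothing more can be done
None
the job is handed in; nothing more can be done
```

The knob is on the spindle and the job is handed in. The gripper still holds the knob, pressing it down against the stop.

**What I did:** I gripped the knob by its long sides and turned it about 65° so its white line matched the tick. I then lowered it onto the D-spindle, and it slid about 11 mm below the tip with no measurable force. From there I pressed the sprung spindle fully down.

**Last checks:**
- **Height:** the tool was at z = 0.0811, which puts the knob's underside at about 63 mm, the fully-down height.
- **Force:** about 20 N of downward push, up from about 8 N part-way down. That matches reaching the hard stop.
- **Position and grip:** the knob looked centred on the dial, with its line pointing the right way. It had not slipped in the jaws, and the clock was at about 10 s.

**What disagreed or was left:**
- **Camera mismatch:** before insertion the wrist and side views differed by up to about 1 mm along the knob. I split the difference, and the force-free entry suggests that was close enough.
- **First correction:** it overshot sideways by about 1.7 mm because the arm had not settled. I fixed that before inserting.
- **Side force:** about 6 N remained while pressing, and I left it.
- **Tick hidden:** the knob now covers the tick, so I could not check the final alignment against it directly.

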